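Seat a milling tool holder in the taper of the tightening stand

TASK

Take the tool holder with the brass nut and set it upright, cone down, in the tapered socket of the blue tightening stand so that it centres itself and sits fully home. Lower it in rather than dropping it, and leave the tool holder with the black nut standing where it is.

Things in the scene. Friction and masses are not known exactly. Their poses are not given: they have to be found in the camera images.
- brass_holder: Tool holder to seat: round steel part, 0.45 kg, 108 mm tall, standing on the small end of its cone. Origin: centre of its underside; z up its axis. Cone 34 mm wide at the foot, 56 mm at height 42; flange 62 mm wide, height 42 to 50; BRASS-coloured round nut 40 mm wide, height 50 to 108: grip its upper half from above (scrap iron lying about is up to 75 mm high).
- black_holder: The other tool holder, same shape and size, but with a BLACK nut. It must be left standing where it is. Origin and axes as for the brass one; the two can stand in either place.
- stand: The tightening stand, fixed to the bench: dark round foot plate 96 mm in diameter and 10 mm thick, and on it a blue drum 88 mm in diameter at its foot and 82 mm above; its flat top face is 78 mm above the bench. In the drum is an open upright tapered bore with a bright lining, 55 mm in diameter at the top face, narrowing to 33 mm at 42 mm depth, slippery. Origin: centre of the underside; z up.
- socket_mouth (a point): Centre of the bore's mouth, on the stand's top face, 78 mm above the bench. Axes as the stand's. With the holder fully home the cones touch all round: the holder's origin lies on the bore's axis about 40 mm below this point and the flange's underside about 2 mm above the top face.
Not all that is in view belongs to the job. Leave any orange look-alike of the brass_holder alone.

How it is judged:
By the outcome, as a careful person would: the job done as asked, in the order asked, and still so for the second after the job is handed in, with the robot touching nothing.
It also fails if it takes over 40 s, if anything falls off the work surface, if the arm or the gripper's body presses on something with over 40 N, if the wrist force passes 120 N, or if a joint passes its speed limit or range.

ROBOT

A 6-joint arm with a two-finger parallel gripper is mounted at the origin on a cart in front of the work surface, level with it; the furniture and walls round the work are solid. World frame = base frame: x ahead of the robot, y to its left, z up, the work surface at z = 0. Lengths are in m, angles in rad, forces in N, time in s.
With the tool pointing down it reaches from about 0.35 to 0.775 m from the base axis. Payload 7.3 kg.
Tool frame: the origin (TCP) lies at the very end of the fingers, on their centre line; the grasp point (between the pads) lies 19 mm behind it; z points along the fingers, y is the direction in which the jaws open and shut (so a half turn about z gives the same grasp; the last joint's range is limited). The gripper opens to 92 mm and grips with 3 to 60 N. Pads are 19 mm wide; open, the fingers measure 130 mm over their backs; the gripper's body (75 mm by 190 mm) begins 47 mm behind the grasp point.
Start: joints at [1.178, 0.342, 1.524, -0, 1.275, -0.146], TCP at [0.128, 0.509, 0.189] pointing down, gripper open.
Joint ranges: [-2.53, 2.53], [-0.77, 2.02], [0.04, 2.7], [-1, 4.14], [0.28, 2.66], [-3.11, 3.11]. Speed limits (rad/s): [2.57, 2.57, 3.14, 3.14, 3.14, 3.14].

INTERFACE

Orientations are given as [roll, pitch, yaw] about the fixed x, y, z axes, in that order (R = Rz(yaw) Ry(pitch) Rx(roll)).
In Python, from cell import robot gives the robot as it stands.
- The arm moves only by the shell command python3 -m pendant 'ROWS' [OPENING] [FORCE]. ROWS is JSON, a list of rows, each a list of 2 entries, a list of its own where there are three numbers: the shift along the tool's x, y, z in mm, then the turn about the tool's z in degrees. In form: [[[x, y, z], turn], ...]. A call has 1 to 10 rows; each row is the pose to reach, as a shift and turn from the pose measured when the call began, along the tool's axes at that moment; what a row does not reach only later rows make up. A row lasts 1/12 s, in which the tool goes at most 41.7 mm and 7.16 degrees, less where a joint would pass 70% of its speed; a pose out of reach is approached as far as the arm can. A call with a gripper value outside its range is refused whole. OPENING is the opening, from 0 (shut) to 1 (fully open), set as the call begins (- or left out, the last holds). The fingers move at their own pace and stop on an object; FORCE is the grip in N (left out, the last holds). Time passes only in rows, so rows that repeat a pose let the fingers close. It gives the time, the measured TCP pose, the force and the opening at its end, in the units of the state.
- robot.observe(): the state, without advancing time (a new reading comes with each control period).
- robot.read_camera(name): name is "scene" or "top"; returns the picture (480x640x3 uint8, red, green, blue); there is no depth.
- robot.calibration(name): a dict with "vfov" (degrees; the focal length in pixels is half the picture's height over the tangent of half this angle, whatever the lens; pixels are square), "cx", "cy" (the principal point, pixels), "rvec" (rotation vector, rad) and "tvec" (3), from world to camera coordinates, as OpenCV has them. Camera axes: x right, y down, z forward; pixel columns grow to the right and rows downward; lengths in m; the calibration is good to about 2 mm. A picture is of the moment at which its call begins. calibration takes no time and is no camera call.
- robot.hand_in(): hands the job in, once; it reports no verdict.
Trained networks look in the newest picture that a camera, given by its name, has taken for a name from the list of things; names that differ only in an ending like _2 or _b are one class to them, and where a whole thing is asked for, a point or a joint stands for the part that bears it (a point fixed in the world has none). Each returns a list of dicts, best first, with "p" (0 to 1); they miss things now and then, are a little off and sometimes report something else, mostly with a low value. They report only what shows in the picture. A call takes as long as a camera call. They do not tell look-alikes from the thing itself.
- robot.find_in(camera, query): "xy" ([column, row] as shares, 0 to 1, of the picture: columns of its width, rows of its height, amid what is visible of it).
The state is a dict: "time": time; "qpos": joint angles; "qvel": joint speeds; "joint_efforts": joint torques, N m; "tool_pos": TCP position; "tool_rot": TCP orientation; "contact_force": force on the tool from outside, world axes, zero at the start; "torque": the same for the moment, N m; "opening": finger opening in m.
Only numpy, scipy, OpenCV 4.12 (cv2) and the standard library are available. Lean on these libraries where they do the work, as an engineer would, in place of code of your own. Each camera call takes 0.05 s, during which the arm holds its last target.

## Working session

There is one attempt and no reset: what is moved stays moved. The work goes in short steps, Python scripts to look and compute and a shell command to move; the robot and the scene stay as the last step left them, time stands still between calls to the robot, and variables do not carry over. Pictures are saved under pics/ and viewed, and the job is handed in when it is done.

```bash
mkdir -p pics; ls; python3 - <<'E'
from cell import robot
import cv2
s=robot.observe();print(s)
for n in("scene","top"):
    im=robot.read_camera(n);cv2.imwrite(f"pics/{n}0.png",im[:,:,::-1])
    print(n,robot.calibration(n))
    for q in("brass_holder","black_holder","stand","socket_mouth"):
        print(q,[(round(d["p"],2),round(d["xy"][0]*640),round(d["xy"][1]*480)) for d in robot.find_in(n,q)])
E
```

```text
pics
{'time': 0.0, 'qpos': array([ 1.17801133e+00,  3.42717689e-01,  1.52505618e+00, -1.91386058e-05,
        1.27538390e+00, -1.45988237e-01]), 'qvel': array([ 0.0004023 , -0.00047179,  0.00257372, -0.00074554,  0.00065089,
        0.0009517 ]), 'joint_efforts': array([-2.13531515e-03, -4.31246924e+01, -2.44223052e+01,  7.17605883e-02,
        5.56988013e-02, -9.17575017e-05]), 'tool_pos': array([0.12804969, 0.50864858, 0.18803395]), 'tool_rot': array([-3.14004153e+00, -2.09571399e-04,  2.89480132e+00]), 'contact_force': array([ 0.23585755,  0.24261253, -0.67109954]), 'torque': array([ 0.01224099, -0.00338349, -0.01866848]), 'opening': 0.09196018700948135}
scene {'vfov': 50.868948334081274, 'cx': 315.2622220323871, 'cy': 237.82148497926445, 'rvec': array([ 1.52883126, -1.63763404,  0.98301777]), 'tvec': array([-0.07345071,  0.28732514,  1.31248923])}
brass_holder [(0.89, 359, 241), (0.64, 497, 255)]
black_holder [(0.63, 277, 232)]
stand [(0.81, 150, 240)]
socket_mouth [(0.82, 155, 240)]
top {'vfov': 53.422190702115344, 'cx': 326.12900598455025, 'cy': 236.45718671984295, 'rvec': array([ 2.14120843, -2.20573623,  0.08734401]), 'tvec': array([-0.11698425,  0.46129762,  1.43980781])}
brass_holder [(0.64, 519, 259), (0.57, 365, 241)]
black_holder [(0.55, 275, 230), (0.39, 136, 221)]
stand []
socket_mouth [(0.68, 137, 222)]
```

View pics/scene0.png

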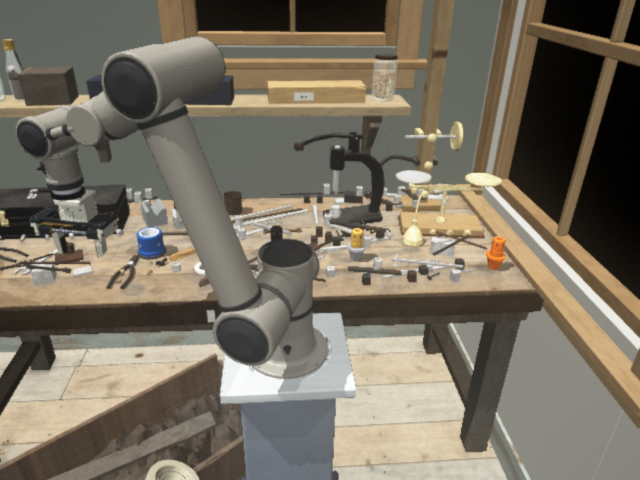

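View pics/top0.png

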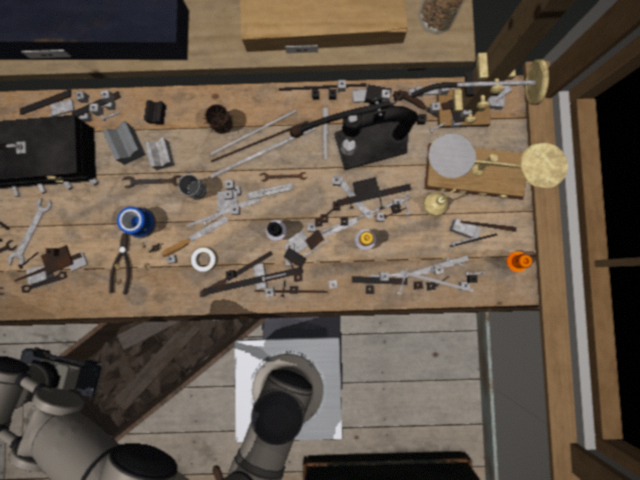

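The scene view shows the brass holder at about (358,242), the orange look-alike at (497,253), and the stand at (150,241). In the top view, brass is at (366,239), black at (276,230), the stand at (135,221) and orange at (519,260). I'll measure these next.

```bash
cat > h.py <<'E'
import numpy as np,cv2
from cell import robot
def cam(n):
    c=robot.calibration(n);f=240/np.tan(np.radians(c["vfov"])/2)
    K=np.array([[f,0,c["cx"]],[0,f,c["cy"]],[0,0,1]]);return K,c["rvec"],c["tvec"]
def back(n,u,v,z):
    K,r,t=cam(n);R=cv2.Rodrigues(r)[0];C=-R.T@t
    d=R.T@np.linalg.inv(K)@[u,v,1];return C+d*(z-C[2])/d[2]
def proj(n,P):
    K,r,t=cam(n);return cv2.projectPoints(np.float64(P).reshape(-1,3),r,t,K,None)[0].reshape(-1,2)
def tool(P,st=None):
    s=st or robot.observe();from scipy.spatial.transform import Rotation as Ro
    return Ro.from_euler("xyz",s["tool_rot"]).as_matrix().T@(np.array(P)-s["tool_pos"])*1000
E
python3 - <<'E'
from h import *
for n,l in dict(top=[("brass",366,239,.108),("black",276,230,.108),("stand",134,221,.078),("ring",203,260,.01)],scene=[("brass",357,234,.108),("stand",150,234,.078)]).items():
    for a,u,v,z in l: p=back(n,u,v,z);print(n,a,p.round(4),np.hypot(*p[:2]).round(3))
print("camC",[(-cv2.Rodrigues(cam(n)[1])[0].T@cam(n)[2]).round(2) for n in("scene","top")])
top=cv2.imread("pics/top0.png");sc=cv2.imread("pics/scene0.png")
def crop(im,u,v,w=35): return cv2.resize(im[v-w:v+w,u-w:u+w],(400,300) if 0 else (300,300),interpolation=cv2.INTER_CUBIC)
cv2.imwrite("pics/crops.png",np.vstack([np.hstack([crop(top,366,240),crop(top,135,221)]),np.hstack([crop(sc,358,242),crop(sc,150,240)])]))
E
```

```text
top brass [ 0.4391 -0.2453  0.108 ] 0.503
top black [0.4729 0.0126 0.108 ] 0.473
top stand [0.5154 0.4352 0.078 ] 0.675
top ring [0.3972 0.2498 0.01  ] 0.469
scene brass [ 0.4134 -0.2402  0.108 ] 0.478
scene stand [0.5026 0.4404 0.078 ] 0.668
camC [array([-1.01,  0.02,  0.89]), array([ 0.33, -0.14,  1.47])]
```

View pics/crops.png

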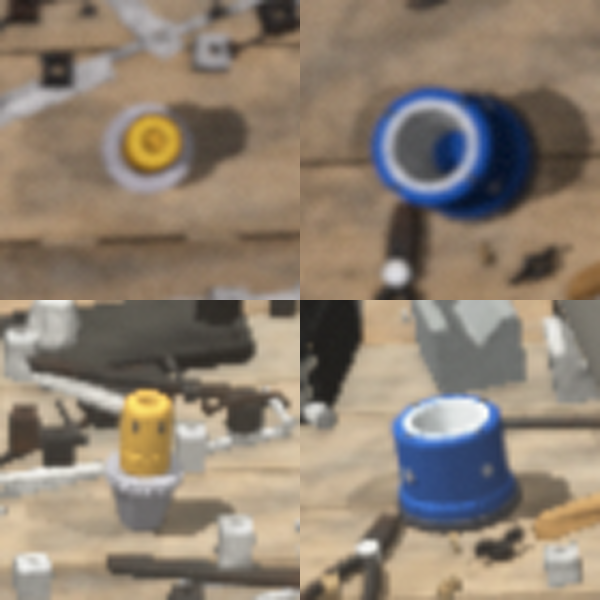

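```bash
python3 - <<'E'
from h import *
for n,a,u,v,z in [("top","brass",366.2,237.4,.108),("scene","brass",357,229.1,.108),("top","stand",130.3,218.9,.078),("scene","stand",150,232.3,.078),("top","black",276,230,.108),]:
    print(n,a,back(n,u,v,z).round(4))
from scipy.optimize import least_squares
# two-view triangulation
for a,t,s in [("brass",(366.2,237.4),(357,229.1)),("stand",(130.3,218.9),(150,232.3))]:
    r=least_squares(lambda P:np.r_[proj("top",P)[0]-t,proj("scene",P)[0]-s],[.45,0,.1]);print(a,r.x.round(4),r.fun.round(2))
# overlays
top=cv2.imread("pics/top0.png");sc=cv2.imread("pics/scene0.png")
th=np.linspace(0,2*np.pi,80)
def circ(c,r,z):return np.c_[c[0]+r*np.cos(th),c[1]+r*np.sin(th),0*th+z]
S=6
out=[]
for n,im in(("top",top),("scene",sc)):
    for c,L in(((.443,-.246),[(.02,.108),(.031,.05),(.031,.042),(.017,0)]),((.5203,.443),[(.0275,.078),(.041,.078),(.048,0.)])):
        m=proj(n,[[c[0],c[1],.05]])[0].astype(int);w=25
        k=cv2.resize(im[m[1]-w:m[1]+w,m[0]-w:m[0]+w],None,fx=S,fy=S,interpolation=cv2.INTER_CUBIC)
        for r,z in L:
            q=(proj(n,circ(c,r,z))-(m-w)+.5)*S;cv2.polylines(k,[q.astype(np.int32)],True,(0,255,0),1)
        out.append(k)
cv2.imwrite("pics/ov.png",np.vstack([np.hstack(out[:2]),np.hstack(out[2:])]))
E
```

```text
top brass [ 0.4437 -0.246   0.108 ]
scene brass [ 0.4472 -0.2453  0.108 ]
top stand [0.522  0.4462 0.078 ]
scene stand [0.5147 0.4428 0.078 ]
top black [0.4729 0.0126 0.108 ]
brass [ 0.4436 -0.2454  0.1099] [-0.18 -0.02  0.21 -0.  ]
stand [0.5225 0.4464 0.0745] [ 0.41 -0.02 -0.46 -0.14]
```

View pics/ov.png

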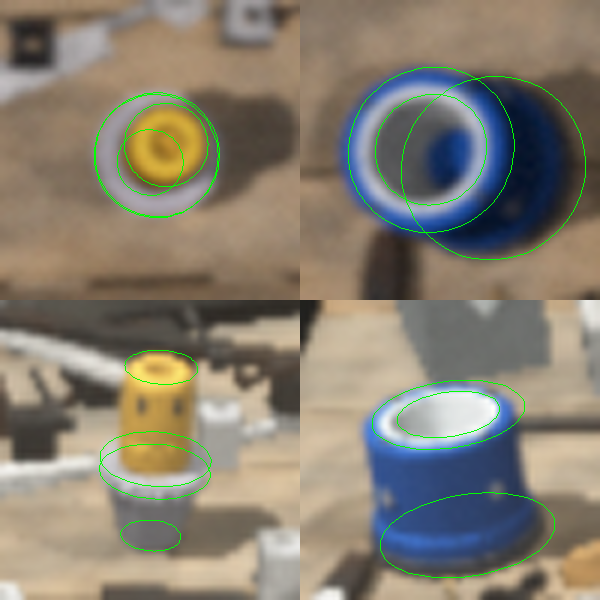

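The overlays fit within about 1 px. Brass is at about (0.444,-0.246) and the stand at about (0.520,0.446). The stand's y is less certain, so I'll check it again on arrival. First I'll work out the waypoints in tool axes.

```bash
python3 - <<'E'
from h import *
print(tool([.40,.30,.25]).round(), tool([.444,-.246,.25]).round())
E
```

```text
[-315. -136.  -61.] [-491. -655.  -61.]
```

```bash
python3 -m pendant '[[[-40,-17,-30],-7],[[-80,-34,-61],-14],[[-120,-51,-61],-14],[[-158,-68,-61],-14],[[-197,-85,-61],-14],[[-236,-102,-61],-14],[[-275,-119,-61],-14],[[-315,-136,-61],-14],[[-325,-170,-61],-14],[[-337,-205,-61],-14]]' 1 30; python3 -c "
from h import *
print(tool([.444,-.246,.25]).round(1))"
```

```text
time: 1.33
tool_pos: [0.4051, 0.237, 0.2492]
tool_rot: [-3.142, 0.0, 3.139]
contact_force: [0.7, -0.5, -0.6]
opening: 0.0921
[ -40.3 -482.8   -0.7]
```

```bash
python3 -m pendant '[[[-4,-41,0],0],[[-8,-82,0],0],[[-12,-123,0],0],[[-16,-164,0],0],[[-20,-205,0],0],[[-24,-246,0],0],[[-28,-287,0],0],[[-32,-328,0],0],[[-36,-369,0],0],[[-40,-410,0],0]]';python3 -m pendant '[[[0,-36,0],0],[[0,-66,0],0],[[0,-73,0],0],[[0,-73,0],0]]'; python3 - <<'E'
from h import *
print(robot.observe()["qpos"].round(2),tool([.444,-.246,.076]).round(1))
for n in("scene","top"):
    cv2.imwrite(f"pics/{n}1.png",robot.read_camera(n)[:,:,::-1])
a=[]
for n in("scene","top"):
    im=cv2.imread(f"pics/{n}1.png");m=proj(n,[[.444,-.246,.13]])[0].astype(int);w=60
    a.append(cv2.resize(im[m[1]-w:m[1]+w,m[0]-w:m[0]+w],(400,400),interpolation=cv2.INTER_CUBIC))
    print(n,m,proj(n,[robot.observe()["tool_pos"]]))
cv2.imwrite("pics/c1.png",np.hstack(a))
E
```

```text
time: 2.17
tool_pos: [0.4437, -0.1753, 0.2495]
tool_rot: [-3.141, 0.001, 3.138]
contact_force: [1.4, -0.4, 0.4]
opening: 0.0916
time: 2.5
tool_pos: [0.4431, -0.2501, 0.249]
tool_rot: [3.141, 0.0, 3.135]
contact_force: [0.2, 0.2, -0.2]
opening: 0.0917
[-0.66  0.27  1.46  0.    1.41 -2.23] [ -0.8   4.1 173. ]
scene [357 223] [[360.31926299 190.19581156]]
top [366 236] [[370.91911731 232.89127569]]
```

View pics/c1.png

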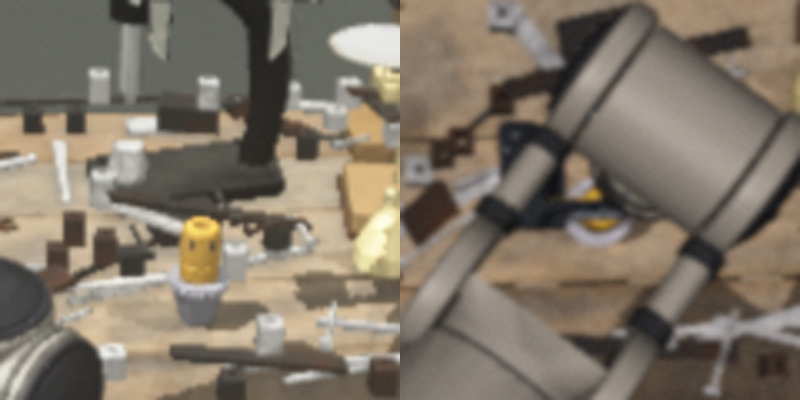

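The fingers straddle the brass nut, which is at about (357,229) in scene with the fingertips either side. I'm going down now.

```bash
python3 -m pendant '[[[-1,4,35],0],[[-1,4,70],0],[[-1,4,100],0],[[-1,4,125],0],[[-1,4,145],0],[[-1,4,160],0],[[-1,4,170],0],[[-1,4,172],0],[[-1,4,172],0]]'
python3 - <<'E'
from h import *
im=robot.read_camera("scene")[:,:,::-1];cv2.imwrite("pics/d.png",cv2.resize(im[170:290,290:430],None,fx=5,fy=5))
E
```

```text
time: 3.35
tool_pos: [0.4447, -0.2424, 0.0775]
tool_rot: [3.141, 0.001, 3.139]
contact_force: [0.5, -0.7, 0.4]
opening: 0.0918
```

View pics/d.png

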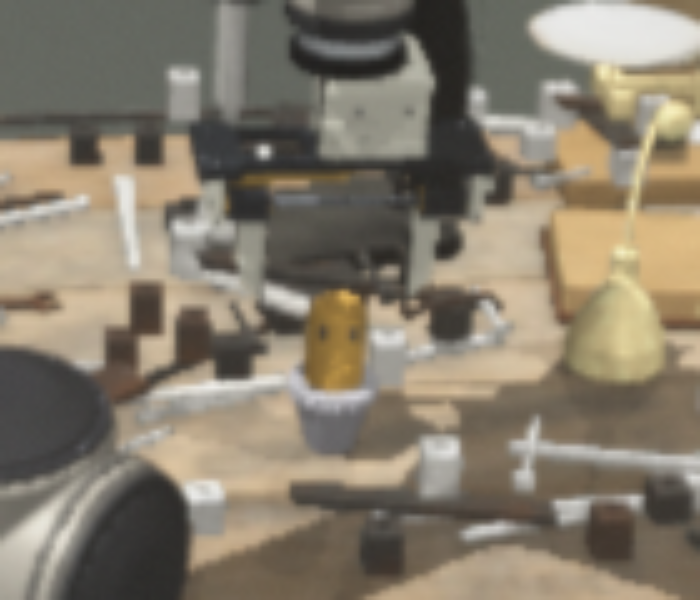

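```bash
python3 - <<'E'
from h import *
p=robot.observe()["tool_pos"];print(p,proj("scene",[p,p+[0,0,.02],[.444,-.246,.108],[.444,-.246,.077]]).round(1),proj("top",[p]))
cv2.imwrite("pics/e.png",robot.read_camera("top")[:,:,::-1][130:340,260:470].repeat(2,0).repeat(2,1))
cv2.imwrite("pics/e2.png",cv2.resize(robot.read_camera("scene")[:,:,::-1][170:290,290:430],None,fx=5,fy=5))
E
```

```text
[ 0.44503293 -0.24295813  0.07814861] [[355.9 237.3]
 [356.2 232.1]
 [357.3 229.6]
 [356.8 237.8]] [[364.36537678 237.85208931]]
```

View pics/e.png

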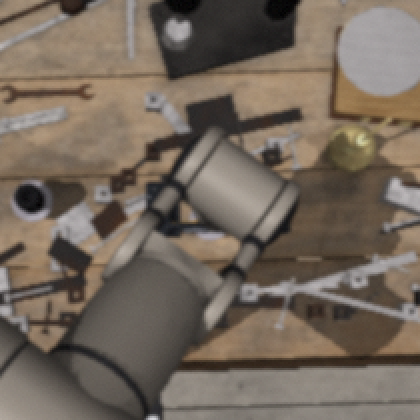

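View pics/e2.png

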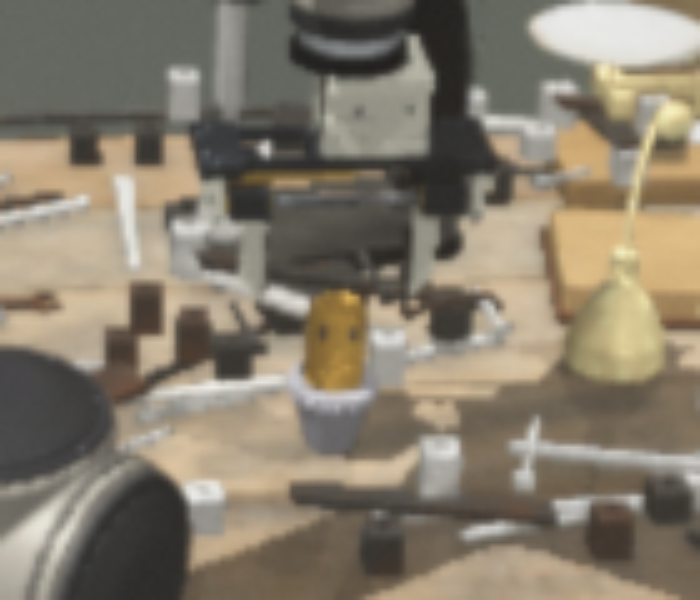

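```bash
python3 - <<'E'
from h import *
p=robot.observe()["tool_pos"]
print(proj("scene",[p+[0,.046,0],p-[0,.046,0],p+[0,.065,0],p-[0,.065,0],p+[0,.046,.066],p+[0,.095,.066],p-[0,.095,.066]]).round(1))
im=robot.read_camera("scene")[:,:,::-1]
k=cv2.resize(im[195:255,320:400],None,fx=10,fy=10,interpolation=cv2.INTER_CUBIC)
k=np.clip(k.astype(float)*1.3+15,0,255).astype(np.uint8)
for y in(.046,-.046,.065,-.065):
  for z in(0,.066):
    q=(proj("scene",[p+[0,y,z]])[0]-[320,195]+.5)*10;cv2.circle(k,tuple(q.astype(int)),4,(0,255,0),-1)
cv2.imwrite("pics/f.png",k)
E
```

```text
[[342.4 237.5]
 [369.7 236.9]
 [336.7 237.7]
 [375.3 236.7]
 [343.2 219.8]
 [328.3 220.1]
 [382.6 253.5]]
```

View pics/f.png

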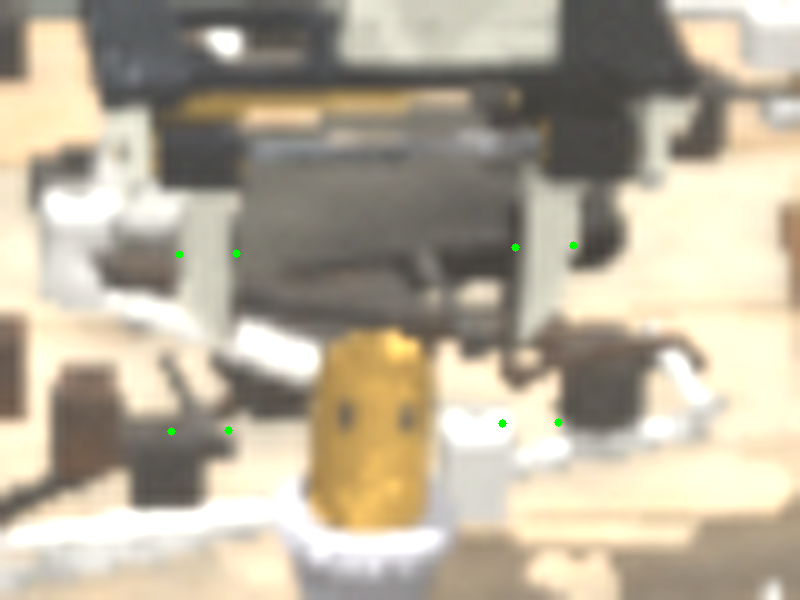

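```bash
python3 - <<'E'
from h import *
out=[]
for f,p,yaw in(("scene0",[.12805,.50865,.18803],2.895),("scene1",[.4431,-.2501,.249],3.135)):
    p=np.array(p);ty=np.array([np.sin(yaw),-np.cos(yaw),0])
    im=cv2.imread(f"pics/{f}.png");q=proj("scene",[p+ty*s+[0,0,z] for s in(-.065,-.046,.046,.065) for z in (0,.066)])
    o=q.mean(0).astype(int)-[40,40];o=np.maximum(o,0)
    k=cv2.resize(im[o[1]:o[1]+80,o[0]:o[0]+80],(400,400),interpolation=cv2.INTER_CUBIC)
    for a in q: cv2.circle(k,tuple(((a-o+.5)*5).astype(int)),3,(0,255,0),-1)
    out.append(k)
cv2.imwrite("pics/g.png",np.hstack(out))
E
```

```text
(no output)
```

View pics/g.png

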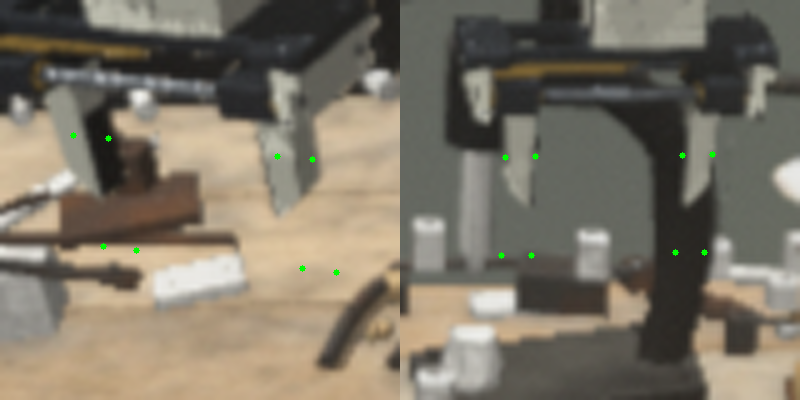

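```bash
python3 - <<'E'
from h import *
for z in (0,.03): print(proj("scene",[0,0,z]),proj("top",[0,0,z]))
b=back("scene",367.5,246.5,0);print("block",b,proj("top",b))
# known features: bench front edge etc: top of image comparision of common points at z=0: orange cone base
for a,t,s in [("plier pivot",(124,250),(127,271)),]:
    print(back("top",*t,0.005),back("scene",*s,.005))
cv2.imwrite("pics/h.png",np.vstack([cv2.resize(cv2.imread("pics/top0.png")[300:460,220:360],None,fx=3,fy=3)]))
cv2.imwrite("pics/h2.png",cv2.resize(cv2.imread("pics/scene0.png")[300:400,210:370],None,fx=4,fy=4))
E
```

```text
[[287.02026326 348.29862321]] [[287.37631373 389.26856919]]
[[286.88293234 339.31665153]] [[286.47386529 391.62682583]]
block [ 0.51714285 -0.29942557  0.        ] [[379.87516185 216.32026184]]
[0.43564003 0.49568539 0.005     ] [0.39173029 0.49998972 0.005     ]
```

View pics/h.png

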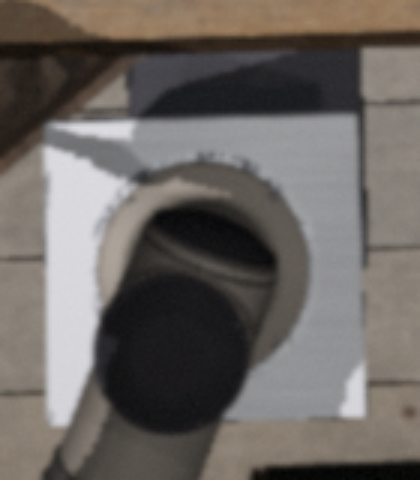

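View pics/h2.png

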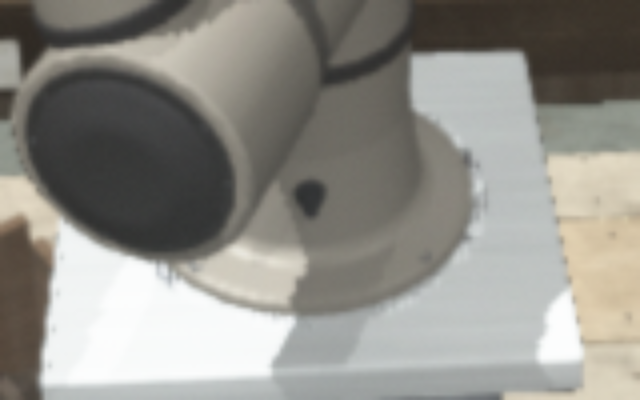

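```bash
python3 - <<'E'
from h import *
p=robot.observe()["tool_pos"]
out=[]
for n,o,f in(("top",(325,185),8),("scene",(320,180),8)):
    im=robot.read_camera(n)[:,:,::-1]
    k=cv2.resize(im[o[1]:o[1]+75,o[0]:o[0]+80 if 0 else o[0]+50 if 0 else o[0]+75],None,fx=f,fy=f,interpolation=cv2.INTER_CUBIC)
    k=np.clip(k.astype(float)*1.6+15,0,255).astype(np.uint8)
    for d,col in((np.zeros(3),(0,255,0)),(np.array([0,0,.034]),(0,0,255))):
      B=[p+d+[sx*.0375,sy*.095,.066] for sx,sy in((1,1),(1,-1),(-1,-1),(-1,1))]
      q=((proj(n,B)-o+.5)*f).astype(np.int32);cv2.polylines(k,[q],True,col,1)
      F=[p+d+[0,s,0] for s in(-.065,-.046,.046,.065)]
      for a in ((proj(n,F)-o+.5)*f).astype(int): cv2.circle(k,tuple(a),3,col,-1)
    cv2.imwrite(f"pics/i_{n}.png",k)
E
```

```text
(no output)
```

View pics/i_top.png

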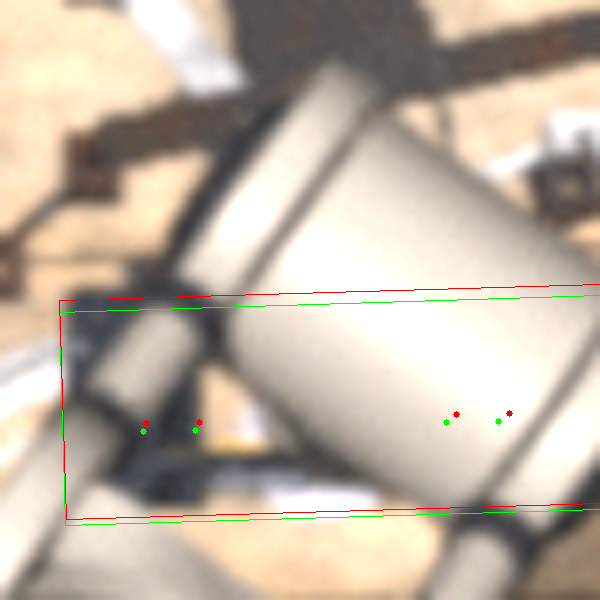

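View pics/i_scene.png

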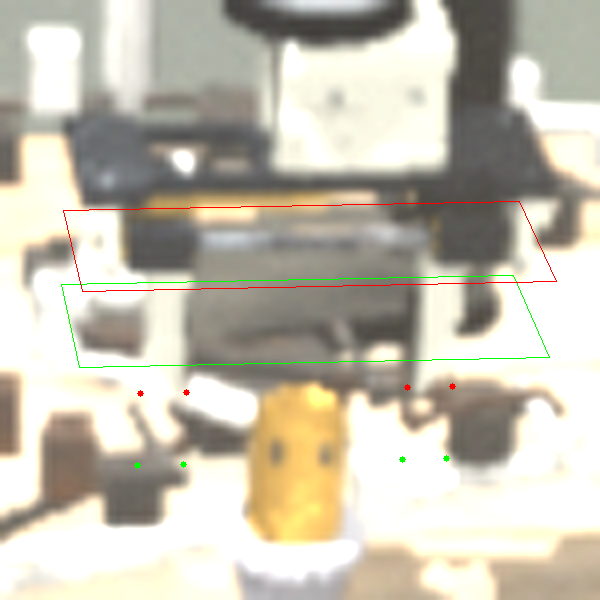

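The scene picture shows the fingertips at about row 229, level with the top of the nut. From the reported TCP they should be at row 237. The overlays at all three poses put the real tool about 30 mm higher and about 9 mm further out than reported, while the cameras agree with each other on the nut. I'll trust the pictures, shift x and y, and go down in small steps.

```bash
python3 -m pendant '[[[4,2,4],0],[[8,3,8],0],[[8,3,12],0],[[8,3,15],0],[[8,3,15],0]]'
cat > look.py <<'E'
from h import *
import sys
def look(tag,c,w=(100,75),f=6):
    s=robot.observe();print(s["time"],s["tool_pos"].round(4),s["contact_force"].round(1))
    o=[]
    for n in("scene","top"):
        im=robot.read_camera(n)[:,:,::-1];m=proj(n,[c])[0].astype(int)
        x0,y0=max(0,m[0]-33),max(0,m[1]-40);print(n,"origin",x0,y0,"scale",f)
        k=cv2.resize(im[y0:y0+80,x0:x0+66],None,fx=f,fy=f,interpolation=cv2.INTER_CUBIC)
        o.append(np.clip(k*1.3+10.,0,255).astype(np.uint8))
    cv2.imwrite(f"pics/{tag}.png",np.hstack(o))
E
python3 -c "
from look import *
look('k1',[.444,-.246,.1])"
```

```text
time: 4.07
tool_pos: [0.4364, -0.2404, 0.0624]
tool_rot: [3.141, 0.001, 3.138]
contact_force: [-0.3, -0.1, 0.4]
opening: 0.092
4.0667 [ 0.4364 -0.2404  0.0624] [-0.3 -0.1  0.4]
scene origin 324 191 scale 6
top origin 332 197 scale 6
```

View pics/k1.png

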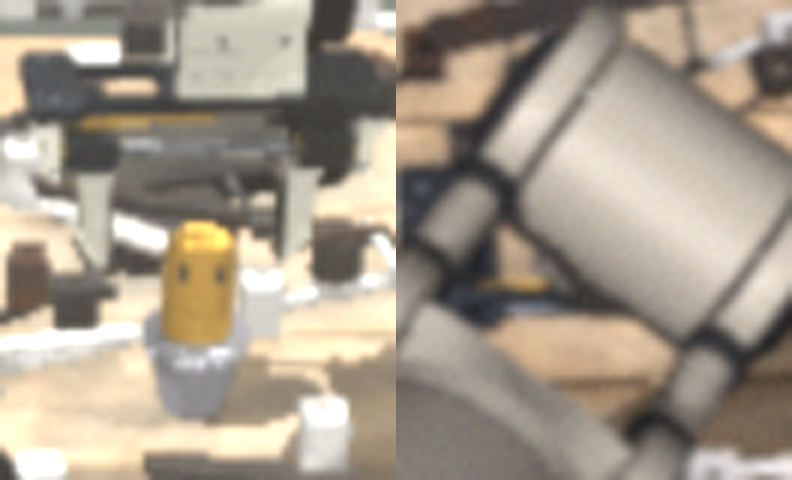

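```bash
python3 - <<'E'
from h import *
for z in(.158,.2): print(back("top",346,250.2,z).round(4))
for x in(.434,.444,.454): print(x,[ (z,proj("scene",[x,-.246,z])[0].round(1)) for z in(.08,.09,.1)])
print(robot.observe()["qpos"])
E
```

```text
[ 0.4058 -0.1851  0.158 ]
[ 0.4034 -0.1836  0.2   ]
0.434 [(0.08, array([357.3, 238.4])), (0.09, array([357.5, 235.8])), (0.1, array([357.7, 233.1]))]
0.444 [(0.08, array([356.9, 237. ])), (0.09, array([357. , 234.3])), (0.1, array([357.2, 231.7]))]
0.454 [(0.08, array([356.4, 235.6])), (0.09, array([356.6, 232.9])), (0.1, array([356.8, 230.3]))]
[-6.58011860e-01  4.36948641e-01  1.76845668e+00  1.32913258e-03
  9.34771056e-01 -2.22601792e+00]
```

Body edge in the top view gives x ≈ 0.443. The tips are at scene row 234, which gives z ≈ 0.092, and they are centred on the nut. I'll go down 14 mm more and grip.

```bash
python3 -m pendant '[[[0,0,5],0],[[0,0,10],0],[[0,0,14],0],[[0,0,14],0]]'; python3 -m pendant '[[[0,0,0],0],[[0,0,0],0],[[0,0,0],0],[[0,0,0],0],[[0,0,0],0],[[0,0,0],0],[[0,0,0],0],[[0,0,0],0]]' 0 35; python3 -c "
from look import *
look('k2',[.444,-.246,.1])"
```

```text
time: 4.5
tool_pos: [0.4364, -0.2402, 0.0479]
tool_rot: [3.14, 0.0, 3.138]
contact_force: [0.6, -0.2, -0.4]
opening: 0.0917
time: 5.17
tool_pos: [0.4365, -0.2405, 0.048]
tool_rot: [3.141, 0.001, 3.138]
contact_force: [0.4, -1.5, 0.2]
opening: 0.0432
5.1667 [ 0.4365 -0.2405  0.048 ] [ 0.4 -1.5  0.2]
scene origin 324 191 scale 6
top origin 332 197 scale 6
```

View pics/k2.png

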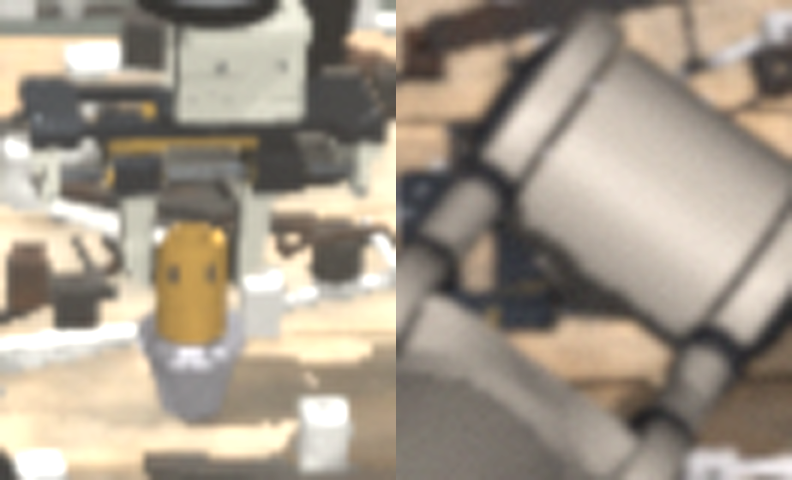

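```bash
python3 -m pendant '[[[0,0,0],0],[[0,0,0],0],[[0,0,0],0],[[0,0,0],0]]' 0 35; python3 -c "
from look import *
look('k3',[.444,-.246,.1])"
```

```text
time: 5.6
tool_pos: [0.4366, -0.2406, 0.0481]
tool_rot: [3.141, 0.001, 3.138]
contact_force: [-0.2, -0.9, -0.2]
opening: 0.0391
5.6 [ 0.4366 -0.2406  0.0481] [-0.2 -0.9 -0.2]
scene origin 324 191 scale 6
top origin 332 197 scale 6
```

View pics/k3.png

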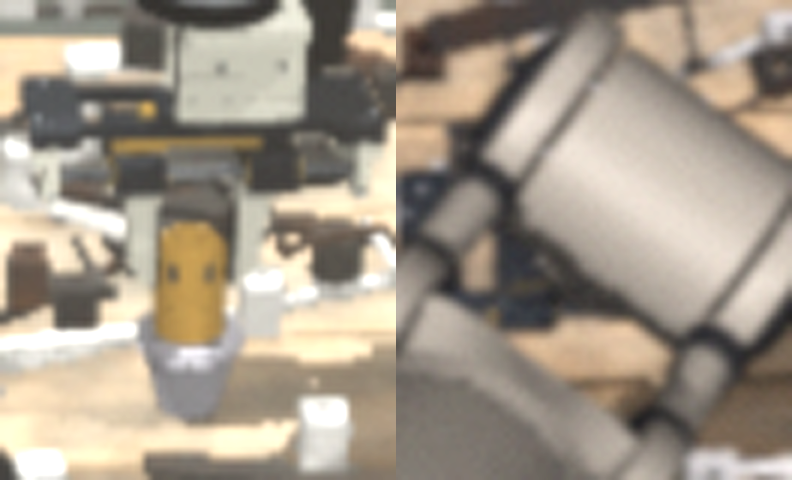

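The opening of 39 mm matches the 40 mm nut, and the picture shows pads on both sides of it. I'll lift and check.

```bash
python3 -m pendant '[[[0,0,-8],0],[[0,0,-20],0],[[0,0,-40],0],[[0,0,-70],0],[[0,0,-105],0],[[0,0,-140],0],[[0,0,-170],0],[[0,0,-185],0],[[0,0,-185],0]]'; python3 -c "
from look import *
look('k4',[.444,-.246,.27])
print(tool([.50,.44,.233]).round())"
```

```text
time: 6.45
tool_pos: [0.4375, -0.2413, 0.2368]
tool_rot: [-3.138, 0.006, 3.138]
contact_force: [0.2, -0.4, -5.1]
opening: 0.039
6.45 [ 0.4375 -0.2413  0.2368] [ 0.2 -0.4 -5.1]
scene origin 327 144 scale 6
top origin 338 191 scale 6
[-62. 680.   0.]
```

View pics/k4.png

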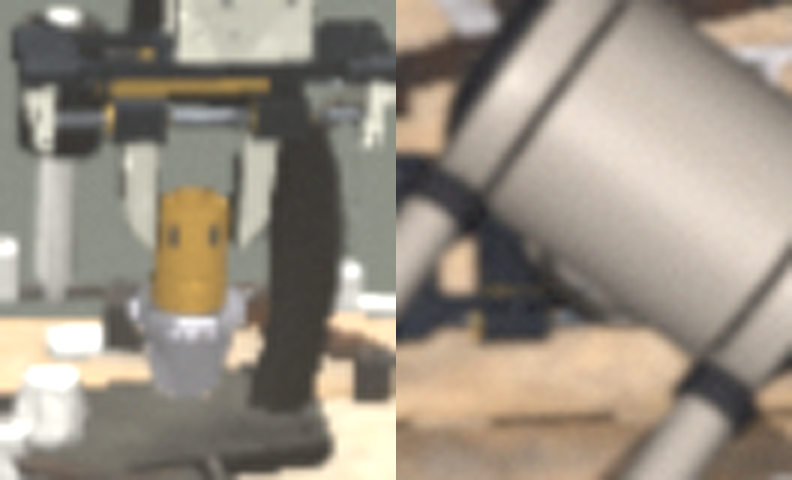

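The holder is held upright and the weight reads 5 N. Next is the carry over to the stand at this height.

```bash
python3 -m pendant '[[[-2,20,0],0],[[-5,50,0],0],[[-9,85,0],0],[[-13,122,0],0],[[-17,160,0],0],[[-22,200,0],0],[[-26,240,0],0],[[-31,280,0],0],[[-35,320,0],0],[[-39,350,0],0]]' ; python3 -c "
from look import *
print(tool([.513,.44,.233]).round())"
```

```text
time: 7.38
tool_pos: [0.4741, 0.1129, 0.2304]
tool_rot: [3.139, -0.006, 3.139]
contact_force: [1.1, -0.6, -4.7]
opening: 0.0394
[-38. 327.  -2.]
```

```bash
python3 -m pendant '[[[-3,25,-2],0],[[-7,60,-2],0],[[-12,100,-2],0],[[-16,140,-2],0],[[-21,180,-2],0],[[-26,220,-2],0],[[-30,258,-2],0],[[-34,290,-2],0],[[-37,315,-2],0],[[-38,327,-2],0]]' ; python3 -m pendant '[[[0,0,0],0],[[0,0,0],0],[[0,0,0],0]]';python3 -c "
from look import *
look('m1',[.52,.446,.14])"
```

```text
time: 8.22
tool_pos: [0.5111, 0.4427, 0.2283]
tool_rot: [-3.141, -0.011, -3.141]
contact_force: [-0.2, -0.2, -4.5]
opening: 0.0394
time: 8.47
tool_pos: [0.5104, 0.4414, 0.2258]
tool_rot: [-3.138, -0.015, -3.141]
contact_force: [-0.0, 0.1, -5.0]
opening: 0.0392
8.4667 [0.5104 0.4414 0.2258] [-0.   0.1 -5. ]
scene origin 113 175 scale 6
top origin 88 176 scale 6
```

View pics/m1.png

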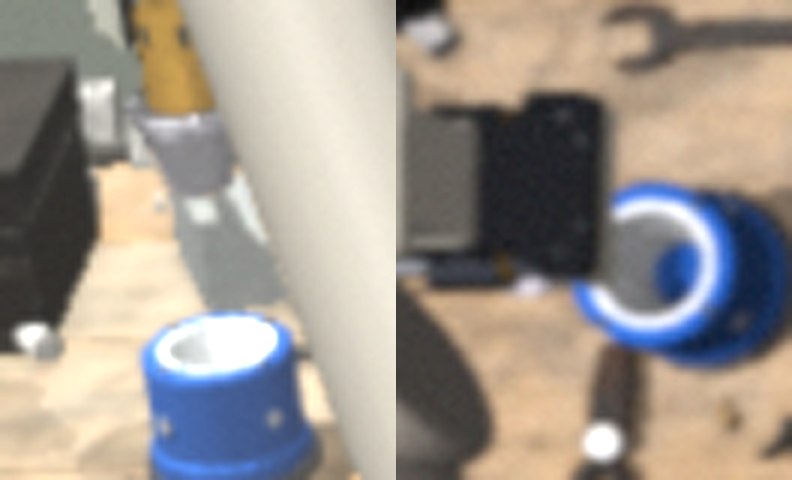

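```bash
python3 - <<'E'
from h import *
p=robot.observe()["tool_pos"];print(p,robot.observe()["qpos"].round(3))
H=p+[.0075,-.0054,-.0481]
print(H)
out=[]
th=np.linspace(0,2*np.pi,60)
for n,o in(("scene",(95,140)),("top",(70,165))):
    im=robot.read_camera(n)[:,:,::-1];f=6
    k=cv2.resize(im[o[1]:o[1]+110 if n=="scene" else o[1]+80,o[0]:o[0]+66],None,fx=f,fy=f,interpolation=cv2.INTER_CUBIC)
    k=k[:480] if n=="top" else k[:480]
    for c,r,z,col in((H,.017,0,(0,255,0)),(H,.031,.042,(0,255,0)),(H,.02,.108,(0,255,0)),(H,.031,.05,(0,255,0)),((.5215,.446,0),.0275,.078,(0,0,255)),((.5215,.446,0),.041,.078,(0,0,255)),((.5215,.446,0),.048,0,(0,0,255))):
        c=np.array(c);q=(proj(n,np.c_[c[0]+r*np.cos(th),c[1]+r*np.sin(th),c[2]+z+0*th])-o+.5)*f
        cv2.polylines(k,[q.astype(np.int32)],True,col,1)
    out.append(k)
cv2.imwrite("pics/m2.png",np.hstack(out))
E
```

```text
[0.51115851 0.44135728 0.22769053] [ 0.596  0.624  0.957  0.006  1.572 -0.974]
[0.51865851 0.43595728 0.17959053]
```

View pics/m2.png

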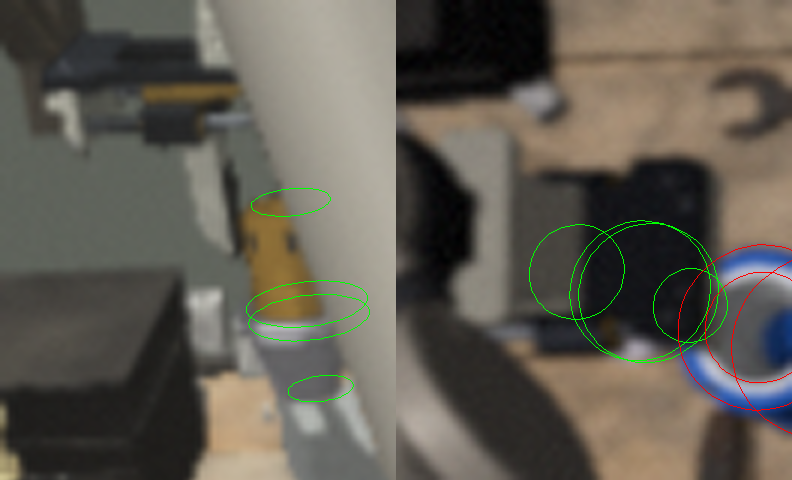

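```bash
python3 -m pendant '[[[-1,2,15],0],[[-2,4,40],0],[[-3,6,60],0],[[-3,6,68],0],[[-3,6,68],0],[[-3,6,68],0]]' ; python3 -c "
from look import *
print(robot.observe()['tool_rot'])
look('m3',[.52,.446,.12])"
```

```text
time: 9.17
tool_pos: [0.514, 0.4474, 0.1614]
tool_rot: [3.142, -0.011, 3.14]
contact_force: [0.1, 0.0, -5.6]
opening: 0.0394
[ 3.14153689 -0.01065061  3.14037046]
9.1667 [0.514  0.4474 0.1614] [ 0.1  0.  -5.6]
scene origin 114 180 scale 6
top origin 91 177 scale 6
```

View pics/m3.png

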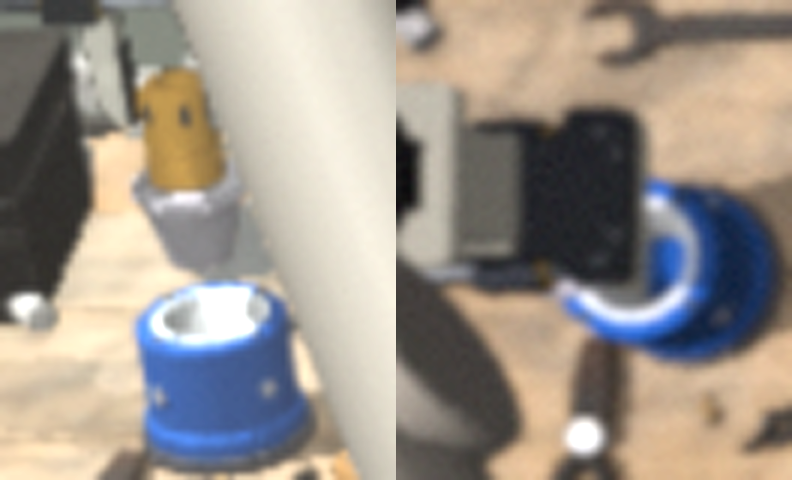

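```bash
python3 - <<'E'
from h import *
p=robot.observe()["tool_pos"]
for v in(223.7,224.5): 
  b=back("top",125,v,p[2]+.096);print(b.round(4), "holder x est", (b[0]+.4443-.4055+(.4364-.4364)).round(4))
f=lambda u,v:(114+u/6-.5,180+v/6-.5)
for z in(.105,.109,.113):
    print(z,"foot",back("scene",*f(207,262),z).round(4),"nut",back("scene",*f(180,78),z+.108).round(4),"flange",back("scene",*f(187,185),z+.05).round(4))
print("mouth",back("scene",*f(213,315),.078).round(4))
H=np.array([.5215,.446,.1133])
print([( (q-[114,180]+.5)*6).round() for q in proj("scene",[H,H+[0,0,.05],H+[0,0,.108],[.5215,.446,.078]])])
E
```

```text
[0.4852 0.384  0.2587] holder x est 0.524
[0.4831 0.384  0.2587] holder x est 0.5219
0.105 foot [0.5294 0.4486 0.105 ] nut [0.538  0.4494 0.213 ] flange [0.5247 0.4513 0.155 ]
0.109 foot [0.5215 0.4464 0.109 ] nut [0.5288 0.4469 0.217 ] flange [0.5162 0.4489 0.159 ]
0.113 foot [0.5136 0.4442 0.113 ] nut [0.5195 0.4443 0.221 ] flange [0.5078 0.4465 0.163 ]
mouth [0.5171 0.4466 0.078 ]
[array([207., 255.]), array([193., 174.]), array([178.,  76.]), array([216., 311.])]
```

In the scene crop, the holder's axis extended downward meets the mouth at (213,315) to within 1 mm. The top view gives holder x ≈ 0.522 against the stand's 0.522. I'll lower it in, watching the force.

```bash
python3 -m pendant '[[[0,0,10],0],[[0,0,22],0],[[0,0,34],0],[[0,0,42],0],[[0,0,45],0],[[0,0,45],0]]' ; python3 -c "
from look import *
look('m4',[.52,.446,.12])"
```

```text
time: 9.77
tool_pos: [0.5139, 0.4478, 0.117]
tool_rot: [3.141, -0.009, 3.141]
contact_force: [-0.0, 0.5, -5.2]
opening: 0.0389
9.7667 [0.5139 0.4478 0.117 ] [-0.   0.5 -5.2]
scene origin 114 180 scale 6
top origin 91 177 scale 6
```

View pics/m4.png

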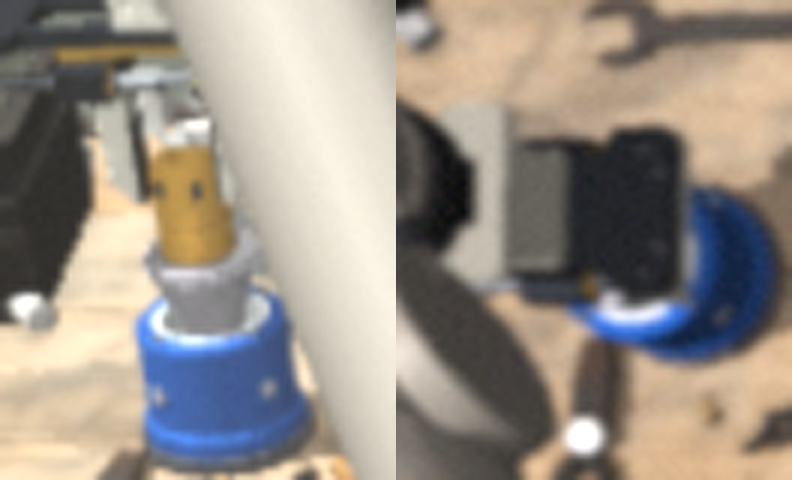

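```bash
python3 -m pendant '[[[0,-1,5],0],[[0,-1,10],0],[[0,-1,14],0],[[0,-1,14],0]]' ; python3 -m pendant '[[[0,0,2],0],[[0,0,4],0],[[0,0,4],0]]'; python3 -c "
from look import *
look('m5',[.52,.446,.12])"
```

```text
time: 10.2
tool_pos: [0.5139, 0.4469, 0.1031]
tool_rot: [3.14, -0.009, 3.141]
contact_force: [-0.4, -0.2, -6.3]
opening: 0.0394
time: 10.45
tool_pos: [0.5136, 0.4467, 0.0985]
tool_rot: [3.141, -0.01, 3.14]
contact_force: [-0.2, -0.4, -5.4]
opening: 0.0395
10.45 [0.5136 0.4467 0.0985] [-0.2 -0.4 -5.4]
scene origin 114 180 scale 6
top origin 91 177 scale 6
```

View pics/m5.png

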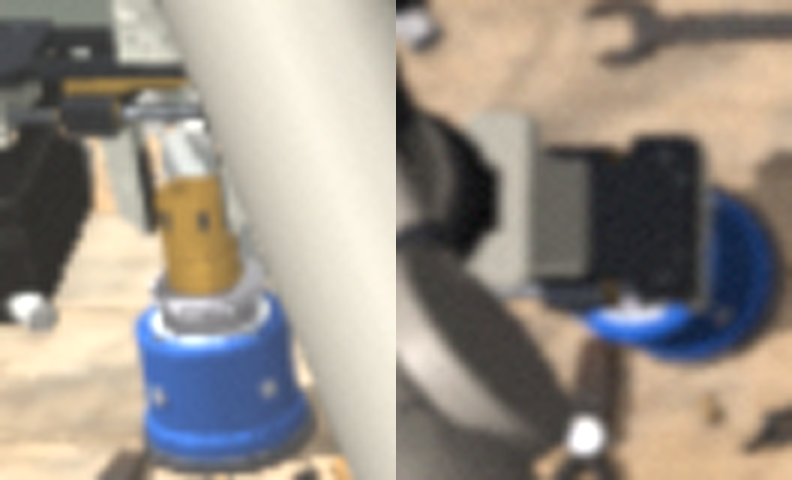

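```bash
for i in 1; do python3 -m pendant '[[[0,0,2],0],[[0,0,3],0],[[0,0,3],0]]';done; python3 -m pendant '[[[0,0,1],0],[[0,0,2],0],[[0,0,2],0]]'
```

```text
time: 10.8
tool_pos: [0.5137, 0.4468, 0.0958]
tool_rot: [3.141, -0.009, 3.141]
contact_force: [0.5, -0.3, -4.8]
opening: 0.0389
time: 11.05
tool_pos: [0.5136, 0.4467, 0.0935]
tool_rot: [3.141, -0.01, 3.141]
contact_force: [-0.7, 0.3, -5.2]
opening: 0.0394
```

```bash
python3 -m pendant '[[[0,0,1],0],[[0,0,2],0],[[0,0,2],0]]'; python3 -m pendant '[[[0,0,1],0],[[0,0,2],0],[[0,0,2],0]]'; python3 -c "
from look import *
look('m6',[.52,.446,.12])"
```

```text
time: 11.3
tool_pos: [0.5134, 0.4466, 0.0911]
tool_rot: [3.141, -0.01, 3.14]
contact_force: [-0.3, -0.3, -4.4]
opening: 0.0395
time: 11.55
tool_pos: [0.513, 0.4467, 0.0888]
tool_rot: [3.141, -0.011, 3.141]
contact_force: [0.6, 0.4, -5.3]
opening: 0.0394
11.55 [0.513  0.4467 0.0888] [ 0.6  0.4 -5.3]
scene origin 114 180 scale 6
top origin 91 177 scale 6
```

View pics/m6.png

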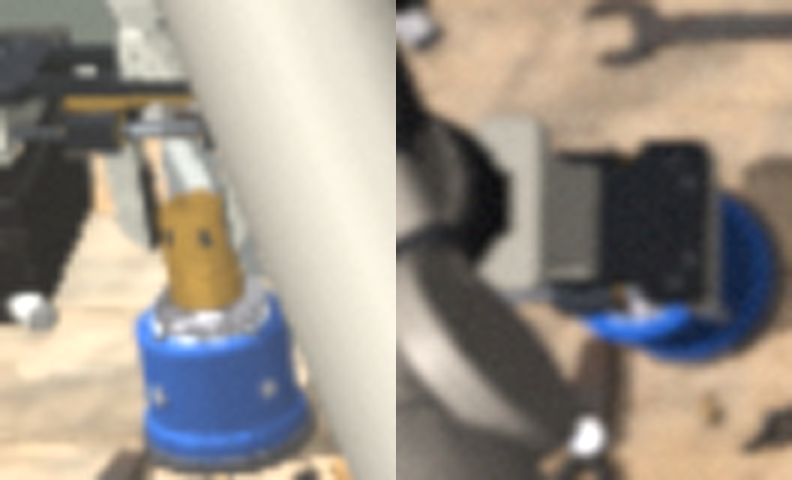

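```bash
python3 -m pendant '[[[0,0,1],0],[[0,0,1],0]]'; python3 -m pendant '[[[0,0,1],0],[[0,0,1],0]]'; python3 -m pendant '[[[0,0,1],0],[[0,0,1],0]]'
```

```text
time: 11.82
tool_pos: [0.513, 0.4469, 0.088]
tool_rot: [3.141, -0.011, 3.141]
contact_force: [-1.1, 1.9, -4.7]
opening: 0.0392
time: 11.98
tool_pos: [0.5128, 0.4471, 0.0871]
tool_rot: [3.141, -0.011, 3.141]
contact_force: [-1.8, 1.4, -3.5]
opening: 0.0393
time: 12.15
tool_pos: [0.5127, 0.4472, 0.0868]
tool_rot: [3.14, -0.011, 3.141]
contact_force: [-3.2, 0.1, 0.8]
opening: 0.0397
```

```bash
python3 -m pendant '[[[0.5,0,1],0],[[0.5,0,1],0]]'; python3 -m pendant '[[[0.5,0,1],0],[[0.5,0,1],0]]';  python3 -c "
from look import *
look('m7',[.52,.446,.12])"
```

```text
time: 12.32
tool_pos: [0.5127, 0.4472, 0.0868]
tool_rot: [3.14, -0.009, 3.141]
contact_force: [-3.2, -1.4, 3.6]
opening: 0.0391
time: 12.48
tool_pos: [0.5127, 0.4472, 0.0867]
tool_rot: [3.139, -0.008, 3.141]
contact_force: [-1.7, -1.4, 5.2]
opening: 0.039
12.4833 [0.5127 0.4472 0.0867] [-1.7 -1.4  5.2]
scene origin 114 180 scale 6
top origin 91 177 scale 6
```

View pics/m7.png

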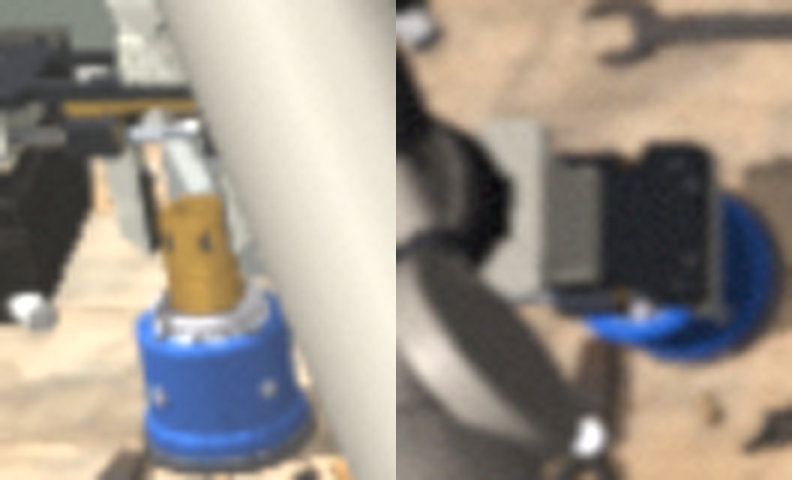

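It stopped dropping at z 0.0867, which puts the foot at about 0.0386 against 0.038 for fully home, and the force turned upward. I'll release gently.

```bash
python3 -m pendant '[[[0,0,0],0],[[0,0,0],0],[[0,0,0],0],[[0,0,0],0],[[0,0,0],0],[[0,0,0],0]]' 0.8; python3 -c "
from look import *
look('m8',[.52,.446,.12])"
```

```text
time: 13.08
tool_pos: [0.5127, 0.4472, 0.0865]
tool_rot: [3.139, -0.008, 3.141]
contact_force: [-0.5, -0.2, -0.1]
opening: 0.0717
13.0833 [0.5127 0.4472 0.0865] [-0.5 -0.2 -0.1]
scene origin 114 180 scale 6
top origin 91 177 scale 6
```

View pics/m8.png

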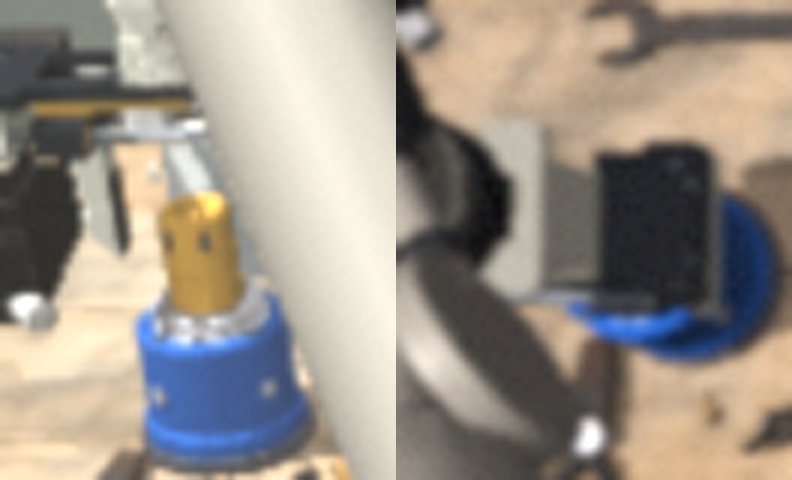

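Released, with the force back to zero. I'll retract straight up, move aside for a clear view, then check.

```bash
python3 -m pendant '[[[0,0,-8],0],[[0,0,-25],0],[[0,0,-55],0],[[0,0,-90],0],[[0,0,-125],0],[[0,0,-150],0],[[10,-30,-155],0],[[20,-70,-155],0],[[30,-110,-155],0],[[40,-150,-155],0]]' 1; python3 -m pendant '[[[5,-40,0],0],[[10,-80,0],0],[[15,-120,0],0],[[15,-150,0],0],[[15,-160,0],0],[[15,-160,0],0]]'; python3 - <<'E'
from look import *
look('n1',[.52,.446,.1])
for n in("scene","top"):cv2.imwrite(f"pics/{n}9.png",robot.read_camera(n)[:,:,::-1])
for q in("brass_holder","black_holder"):
    for n in("top","scene"):print(n,q,[(round(d["p"],2),round(d["xy"][0]*640),round(d["xy"][1]*480)) for d in robot.find_in(n,q)])
H=np.array([.5215,.446,.038])
print([(q-[115,186]+.5)*6 for q in proj("scene",[H+[0,0,.05],H+[0,0,.108]])])
print(proj("top",H+[0,0,.108]))
E
```

```text
time: 14.02
tool_pos: [0.4729, 0.2955, 0.2422]
tool_rot: [3.139, -0.007, -3.142]
contact_force: [1.1, -0.6, 1.0]
opening: 0.0915
time: 14.52
tool_pos: [0.4583, 0.1336, 0.2428]
tool_rot: [3.139, -0.005, 3.138]
contact_force: [0.5, 0.7, 1.3]
opening: 0.0915
14.5167 [0.4583 0.1336 0.2428] [0.5 0.7 1.3]
scene origin 115 185 scale 6
top origin 94 178 scale 6
top brass_holder [(0.96, 517, 261), (0.88, 127, 220)]
scene brass_holder [(0.95, 496, 253), (0.54, 151, 222)]
top black_holder [(0.86, 274, 230)]
scene black_holder []
[array([207.1659647 , 259.44449868]), array([191.99218149, 166.07633639])]
[[120.28389964 216.08413681]]
```

View pics/n1.png

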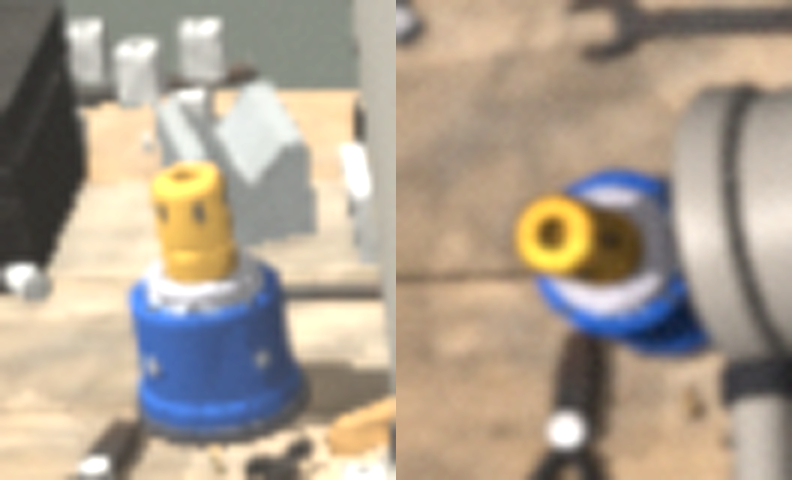

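View pics/top9.png

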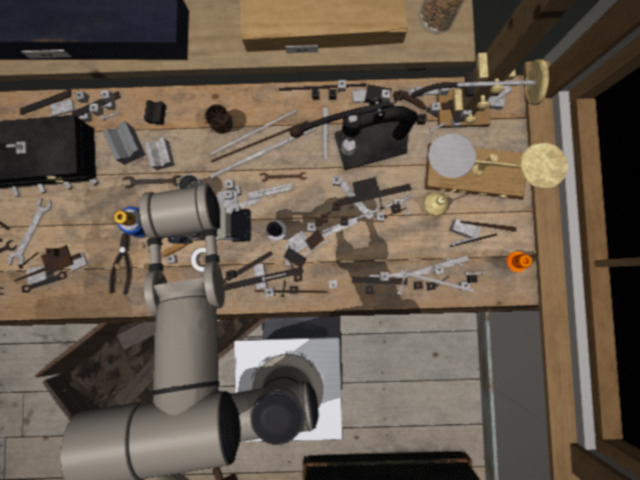

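Nut top centre is at (190,172) in the scene crop, against (192,172) predicted for a fully seated holder. In the top view it is at (120,217) against (120,216). The black holder is still at (276,230) in top and the orange look-alike hasn't moved. Handing in.

```bash
python3 -c "
from cell import robot
print(robot.hand_in(), robot.observe()['time'])"
```

```text
the job is handed in; nothing more can be done
the job is handed in; nothing more can be done
```

The brass-nut holder is seated cone down in the blue stand, and I handed the job in at about 15 s of the 40 s allowed. I gripped its nut from above, carried it over, lowered it in about 1 mm steps until it bottomed out, then released it and backed away.

**Last checks**
- **Seating:** in both camera views the top of the nut was within about 1 px (roughly 3 mm) of where a fully seated, upright holder should be. During lowering the tool stopped with the foot at about z 0.0386, against 0.038 for fully home.
- **Forces:** the highest reading in any move report was about 6 N, and it was about zero after release. I only saw readings at the end of each move.
- **Other items:** the black-nut holder and the orange look-alike were still in place in the top view.

**Disagreements**
- **Tool position:** in the pictures the real tool was about 30 mm higher and about 9 mm further out than the reported tool position. I aligned the grasp and the placing from the images, and confirmed the seating by the contact force.
- **Stand position:** the two cameras differed by up to about 7 mm in x for the stand. I used the top view's x, and the contact forces sideways stayed around 3 N.
- **Detector:** it did not report the black holder in the last scene picture, only in the top one.

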